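Rack the part-used tape rolls in order of size

TASK

The four part-used rolls of brown paper tape have been left lying about the table. Put them back on the spindle board, one roll on each spindle and lying flat on the board, in order of size along the row: the smallest, which is to be used up first, on the spindle nearest the yellow tape cutter, and so on up to the largest on the spindle farthest from it.

Things in the scene. Friction and masses are not known exactly. Their poses are not given: they have to be found in the camera images.
- roll_smallest: Smallest of four loose part-used rolls of brown paper tape, lying flat: a ring 36 mm across outside, 30 mm high, with a round bore 25 mm wide right through its cardboard core, about 30 g. Origin at the centre of its underside, z up along the bore.
- roll_small: Second smallest of four loose part-used rolls of brown paper tape, lying flat: a ring 46 mm across outside, 30 mm high, with a round bore 25 mm wide right through its cardboard core, about 45 g. Origin at the centre of its underside, z up along the bore.
- roll_large: Second largest of four loose part-used rolls of brown paper tape, lying flat: a ring 56 mm across outside, 30 mm high, with a round bore 25 mm wide right through its cardboard core, about 65 g. Origin at the centre of its underside, z up along the bore.
- roll_largest: Largest of four loose part-used rolls of brown paper tape, lying flat: a ring 66 mm across outside, 30 mm high, with a round bore 25 mm wide right through its cardboard core, about 90 g. Origin at the centre of its underside, z up along the bore.
- spindle_a: Left-most (greatest y) of four upright steel spindles on the 340x84 mm wooden spindle board, 75 to 95 mm apart: 45 mm high, foot 22 mm wide and 3 mm high, above it tapering from 17 mm to 10 mm (at 40 mm) and a 5 mm tip. Fixed. Origin at the centre of its foot, on the board's top face, 14 mm above the table; z up, y along the row to the left.
- spindle_b: Second from the left of four upright steel spindles on the 340x84 mm wooden spindle board, 75 to 95 mm apart: 45 mm high, foot 22 mm wide and 3 mm high, above it tapering from 17 mm to 10 mm (at 40 mm) and a 5 mm tip. Fixed. Origin at the centre of its foot, on the board's top face, 14 mm above the table; z up, y along the row to the left.
- spindle_c: Third from the left of four upright steel spindles on the 340x84 mm wooden spindle board, 75 to 95 mm apart: 45 mm high, foot 22 mm wide and 3 mm high, above it tapering from 17 mm to 10 mm (at 40 mm) and a 5 mm tip. Fixed. Origin at the centre of its foot, on the board's top face, 14 mm above the table; z up, y along the row to the left.
- spindle_d: Right-most (least y) of four upright steel spindles on the 340x84 mm wooden spindle board, 75 to 95 mm apart: 45 mm high, foot 22 mm wide and 3 mm high, above it tapering from 17 mm to 10 mm (at 40 mm) and a 5 mm tip. Fixed. Origin at the centre of its foot, on the board's top face, 14 mm above the table; z up, y along the row to the left.
- tape_cutter: Bench tape cutter, yellow and black with a tape roll on its hub, 205 mm long, 62 mm wide, 92 mm high, fixed. It stands just beyond the left or the right end of the spindle board, as the start has it; a pale blue box 48 mm high stands beyond the other end. Origin at the centre of its underside; y along its length.
Not all that is in view belongs to the job. Leave any blue or red look-alike of the roll_smallest alone.

How it is judged (in metres and radians):
At the end, for the whole second after the job is handed in: From the tape cutter's end of the row outwards the spindles carry the smallest, second smallest, second largest and largest roll, each centred within 9 mm of its spindle, its underside less than 5 mm above the board, level within 0.1 rad, released and at rest (((world y of tape_cutter above 0 m and horizontal distance between roll_smallest and spindle_a below 0.009 m and z of roll_smallest in the frame of spindle_a between -0.004 and 0.005 m and horizontal distance between roll_small and spindle_b below 0.009 m and z of roll_small in the frame of spindle_b between -0.004 and 0.005 m and horizontal distance between roll_large and spindle_c below 0.009 m and z of roll_large in the frame of spindle_c between -0.004 and 0.005 m and horizontal distance between roll_largest and spindle_d below 0.009 m and z of roll_largest in the frame of spindle_d between -0.004 and 0.005 m) or (not (world y of tape_cutter above 0 m) and horizontal distance between roll_smallest and spindle_d below 0.009 m and z of roll_smallest in the frame of spindle_d between -0.004 and 0.005 m and horizontal distance between roll_small and spindle_c below 0.009 m and z of roll_small in the frame of spindle_c between -0.004 and 0.005 m and horizontal distance between roll_large and spindle_b below 0.009 m and z of roll_large in the frame of spindle_b between -0.004 and 0.005 m and horizontal distance between roll_largest and spindle_a below 0.009 m and z of roll_largest in the frame of spindle_a between -0.004 and 0.005 m)) and angle between each of roll_smallest, roll_small, roll_large, roll_largest's own z axis and vertical below 0.1 rad and linear speed of each of roll_smallest, roll_small, roll_large, roll_largest below 0.02 m/s and contact force between each of roll_smallest, roll_small, roll_large, roll_largest and the fingers below 0.1 N); the robot touches nothing.
It also fails if it takes over 102 s, if anything falls off the work surface, if the arm or the gripper's body presses on something with over 40 N, if the wrist force passes 120 N, or if a joint passes its speed limit or range.

ROBOT

A 6-joint arm with a two-finger parallel gripper is mounted at the origin on the work surface; the furniture and walls round the work are solid. World frame = base frame: x ahead of the robot, y to its left, z up, the work surface at z = 0. Lengths are in mm, angles in rad, forces in N, time in s.
With the tool pointing down it reaches from about 350 to 975 mm from the base axis. Payload 7.1 kg.
Tool frame: the origin (TCP) lies at the centre of the arm's flange, where the gripper is bolted on; the fingertips stand 182 mm ahead of it and the grasp point (between the pads) lies 163 mm ahead of it; z points along the fingers, y is the line along which they close (so a half turn about z gives the same grasp; the last joint's range is limited). The gripper opens to 88 mm and grips with 3 to 60 N. Pads are 20 mm wide; open, the fingers measure 115 mm over their backs; the gripper's body (75 mm by 178 mm) begins 61 mm behind the grasp point.
Start: joints at [1.238, 0.423, 1.63, -0, 1.089, -0.019], TCP at [192.891, 594.474, 404.675] pointing down, gripper open.
Joint ranges: [-3, 3], [-0.9, 2.11], [0.09, 2.58], [-1.31, 4.45], [0.11, 2.69], [-2.54, 2.54]. Speed limits (rad/s): [2.39, 2.39, 3.01, 3.14, 3.14, 3.14].

INTERFACE

Orientations are given as a unit quaternion [x, y, z, w].
In Python, from workcell import r gives the robot as it stands.
- The arm moves only by the tool carry_out, never from a script. Its argument "steps" is a list of rows, each a list of 3 entries, a list of its own where there are three numbers: the shift along the tool's x, y, z in cm, then the turn about the tool's z in degrees, then the finger opening in cm, from 0 to 8.78. In form: [[[tx, ty, tz], twist, claw], ...]. A call has 1 to 10 rows; each row shifts and turns the commanded pose from where the row before left it, along the tool's axes as they then stand; what a row does not reach is not made up. A row lasts 1/12 s, in which the tool goes at most 41.7 mm and 7.16 degrees, less where a joint would pass 70% of its speed; a pose out of reach is approached as far as the arm can. A call is refused whole if a number of a shift passes 4.17 or a number of a turn 7.16, either way. A call with a gripper value outside its range is refused whole. The fingers move at their own pace and stop on an object; the grip force is fixed at half the most. Time passes only in rows, so rows that do not move let the fingers close. It gives the time, the measured TCP pose, the force, the opening and the grip force at its end, in the units of the state.
- r.observe(): the state, without advancing time (a new reading comes with each control period).
- r.get_image(name): name is "scene" or "top"; returns (picture, depth): 384x512x3 uint8, red, green, blue; 384x512 float32, mm along the optical axis (not along the pixel's ray), 0 where there is no reading.
- r.camera_info(name): a dict with "fov_y" (degrees; the focal length in pixels is half the picture's height over the tangent of half this angle, whatever the lens; pixels are square), "cx", "cy" (the principal point, pixels), "T" (4x4, takes a point from camera to world coordinates). Camera axes: x right, y down, z forward; pixel columns grow to the right and rows downward; lengths in mm; the calibration is good to about 2 mm. A picture is of the moment at which its call begins. camera_info takes no time and is no camera call.
- r.sign_off(): hands the job in; it is judged then, once.
The state is a dict: "time": time; "joint_positions": joint angles; "qd": joint speeds; "joint_torque": joint torques, N m; "eef_pos": TCP position; "ee_rot": TCP orientation; "contact_force": force on the tool from outside, world axes, zero at the start; "ft_torque": the same for the moment, N m; "opening": opening from 0.0 (shut) to 1.0 (fully open); "finger_force": force on a finger pad.
Only numpy, scipy, OpenCV 4.12 (cv2) and the standard library are available. Lean on these libraries where they do the work, as an engineer would, in place of code of your own. Each camera call takes 0.05 s, during which the arm holds its last target. There are 200 camera calls.

## Working session

There is one attempt and no reset: what is moved stays moved. The work goes in short steps, Python scripts to look and compute and a tool call to move; the robot and the scene stay as the last step left them, time stands still between calls to the robot, and variables do not carry over. Pictures are saved under pics/ and viewed, at most 14 in all, crops included, and the job is handed in when it is done.

Besides the shell and the picture viewer there is one more tool, called after "Call:" by a JSON object that holds its "api" and its "payload". carry_out: Moves the arm, as the interface text tells. Its arguments: {"type":"object","properties":{"steps":{"type":"array","items":{"type":"array"}}},"required":["steps"]}

```bash
mkdir -p pics; cat > h.py <<'E'
import numpy as np, cv2
from workcell import r
def cap(n):
    im,d=r.get_image(n); c=r.camera_info(n); return im,d,c
def world(d,c):
    f=d.shape[0]/2/np.tan(np.radians(c["fov_y"])/2)
    v,u=np.mgrid[:d.shape[0],:d.shape[1]]
    P=np.stack([(u-c["cx"])/f*d,(v-c["cy"])/f*d,d,np.ones_like(d)],-1)
    return (P@np.array(c["T"]).T)[...,:3]
E
python3 - <<'E'
from h import *
print(r.observe())
for n in("top","scene"):
    im,d,c=cap(n); cv2.imwrite(f"pics/{n}0.png",cv2.cvtColor(im,cv2.COLOR_RGB2BGR)); np.savez(f"{n}0.npz",im=im,d=d); print(c)
E
```

```text
{'time': 0.0, 'joint_positions': array([ 1.23799313e+00,  4.23847696e-01,  1.63066403e+00, -5.35700405e-06,
        1.08860266e+00, -1.89945793e-02]), 'qd': array([ 0.00156722,  0.00102414, -0.0003023 , -0.00042074,  0.00067548,
        0.00041698]), 'joint_torque': array([-8.06596818e-04, -5.44641030e+01, -2.73656040e+01,  6.42968039e-02,
        2.29806761e-02, -1.26477325e-04]), 'eef_pos': array([192.81234361, 594.23301684, 403.90741217]), 'ee_rot': array([ 1.56260021e-01,  9.87715661e-01, -7.49539550e-04, -1.30810645e-04]), 'contact_force': array([-0.01810498, -0.13101757,  0.24316341]), 'ft_torque': array([ 0.02218921,  0.06144619, -0.01059866]), 'finger_force': 0.0, 'opening': 1.0001377794197264}
{'fov_y': 51.42979353718565, 'cx': 251.84782634228125, 'cy': 190.15518359743245, 'T': array([[ 1.98734658e-02, -9.97266699e-01,  7.11630246e-02,
         4.71061066e+02],
       [-9.99562906e-01, -1.82601474e-02,  2.32500280e-02,
        -1.28242637e+01],
       [-2.18870314e-02, -7.15939783e-02, -9.97193692e-01,
         1.07160277e+03],
       [ 0.00000000e+00,  0.00000000e+00,  0.00000000e+00,
         1.00000000e+00]])}
{'fov_y': 51.80111331564774, 'cx': 252.9400678152398, 'cy': 196.45902292624228, 'T': array([[-6.05796395e-01, -3.99984376e-01,  6.87766841e-01,
        -1.51178460e+02],
       [-7.95254019e-01,  2.78207565e-01, -5.38675779e-01,
         5.72467680e+02],
       [ 2.41199571e-02, -8.73277190e-01, -4.86626322e-01,
         5.57609902e+02],
       [ 0.00000000e+00,  0.00000000e+00,  0.00000000e+00,
         1.00000000e+00]])}
```

View pics/top0.png

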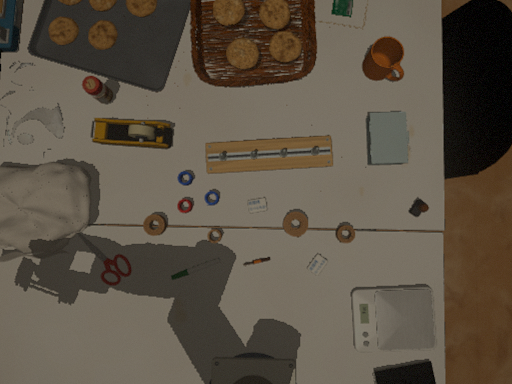

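View pics/scene0.png

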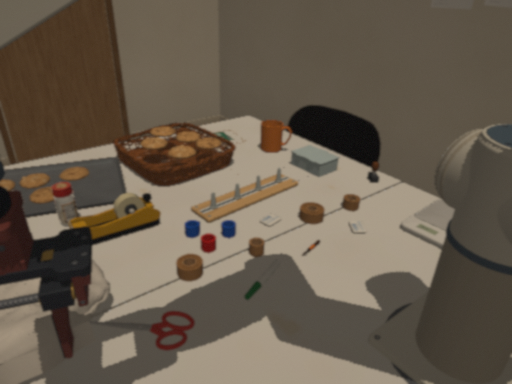

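The cutter is at (133,132), at the left (+y) end. The brown ring candidates in the top view are (155,224), (216,234), (295,222) and (345,232). The blue rings (186,178) and (212,197) and the red ring (185,205) are look-alikes to leave alone. Next I'll measure the rings and confirm them in a crop.

```bash
python3 - <<'E'
from h import *
z=np.load("top0.npz"); im,d=z["im"],z["d"]; c=r.camera_info("top"); W=world(d,c)
for (u,v) in [(155,224),(216,234),(295,222),(345,232)]:
    s=np.s_[v-22:v+23,u-22:u+23]; w=W[s].reshape(-1,3); w=w[(d[s].ravel()>0)]
    t=np.median(w[:,2]); m=w[(w[:,2]>20)&(w[:,2]<42)]
    k=cv2.minEnclosingCircle(m[:,:2].astype(np.float32))
    print((u,v),"table",t.round(1),"n",len(m),"circ",np.round(k[0],1),round(k[1]*2,1),"z",np.median(m[:,2]).round(1),"mean",m.mean(0).round(1))
for (u,v) in [(224,155),(254,153),(284,152),(317,150)]:
    s=np.s_[v-12:v+13,u-12:u+13]; w=W[s].reshape(-1,3); 
    m=w[(w[:,2]>32)&(w[:,2]<70)]; t=m[m[:,2]>48]
    print((u,v),len(m),m.mean(0).round(1),"tip",len(t),t.mean(0).round(1),m[:,2].max().round(1),"board",np.median(w[:,2]).round(1))
b=cv2.cvtColor(im,cv2.COLOR_RGB2BGR)[120:255,130:365]
cv2.imwrite("pics/crop.png",cv2.resize(b,None,fx=3.4,fy=3.4,interpolation=cv2.INTER_CUBIC))
E
```

```text
(155, 224) table -0.6 n 310 circ [468.1 248.4] 109.6 z 28.4 mean [450.  266.9  28.4]
(216, 234) table -1.1 n 87 circ [423.8 109.3] 36.2 z 27.8 mean [424.1 109.8  27.8]
(295, 222) table -0.4 n 431 circ [ 458.3 -102.8] 66.3 z 28.7 mean [ 458.9 -102.4   28.6]
(345, 232) table -0.8 n 192 circ [ 436.2 -233. ] 46.5 z 29.2 mean [ 436.1 -232.9   28.7]
(224, 155) 24 [633.1  91.   48.6] tip 15 [633.9  91.9  54.6] 60.1 board 13.4
(254, 153) 25 [639.1   9.7  48.8] tip 15 [640.3   9.8  54.4] 59.5 board 13.4
(284, 152) 24 [645.2 -67.8  49.3] tip 15 [646.3 -68.4  55.1] 60.3 board 13.5
(317, 150) 26 [ 652.1 -151.1   48.5] tip 16 [ 652.8 -152.3   54.3] 57.5 board 13.5
```

View pics/crop.png

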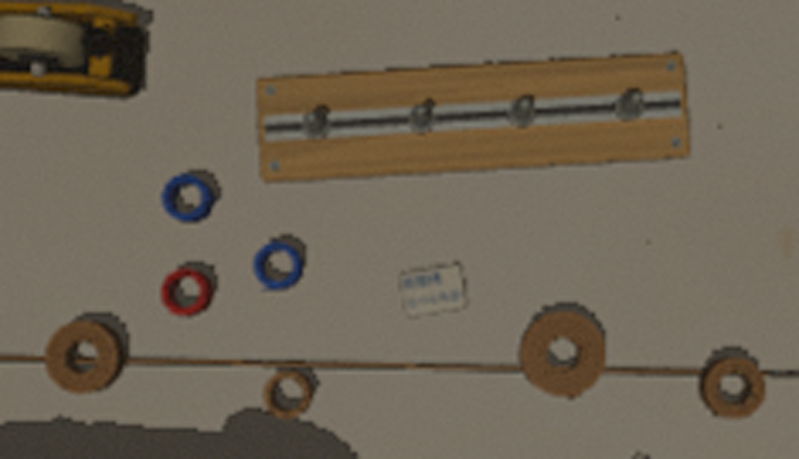

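The brown rings match the listed sizes: (216,234) is the smallest at 36 mm, (345,232) the small at 46 mm, and (295,222) the largest at 66 mm. That leaves (155,224) as the large. The cutter is at +y, so the order is smallest→a, small→b, large→c, largest→d. I'll refine the centres with model fits.

```bash
cat >> h.py <<'E'
from scipy.optimize import least_squares
E1=np.array([-.077,.997]);E2=np.array([.997,.077])
def prof(h): return np.interp(h,[3,40,45],[8.5,5,1.5])
def spindle(W,d,g):
    m=(d>0)&(np.hypot(W[...,0]-g[0],W[...,1]-g[1])<16)&(W[...,2]>24)&(W[...,2]<62); w=W[m]
    f=lambda p:np.hypot(w[:,0]-p[0],w[:,1]-p[1])-prof(w[:,2]-14)
    s=least_squares(f,g,loss="soft_l1"); return s.x,len(w),np.abs(s.fun).mean()
def ring(W,d,g,D,z0=0):
    m=(d>0)&(np.hypot(W[...,0]-g[0],W[...,1]-g[1])<D/2+10)&(W[...,2]>z0+24)&(W[...,2]<z0+38); w=W[m]
    f=lambda p:(lambda q:np.maximum(q-D/2,0)+np.maximum(12.5-q,0))(np.hypot(w[:,0]-p[0],w[:,1]-p[1]))
    s=least_squares(f,w[:,:2].mean(0)); return s.x,len(w),np.median(w[:,2])
def go(x,y,z=None):
    o=r.observe(); p=o["eef_pos"]; R=__import__("scipy.spatial.transform",fromlist=["Rotation"]).Rotation.from_quat(o["ee_rot"]).as_matrix()
    t=np.array([x,y,p[2] if z is None else z]); print("pose",p.round(1),"yaw_y",np.degrees(np.arctan2(R[1,1],R[0,1])).round(2),"delta tool cm",(R.T@(t-p)/10).round(2),"t",round(o["time"],2))
E
python3 - <<'E'
from h import *
for n in("top","scene"):
    z=np.load(n+"0.npz"); d=z["d"]; W=world(d,r.camera_info(n))
    for g,D in [((424,109.5),36),((436,-233),46),((450,266),56),((458.5,-102.5),66)]: print(n,D,[np.round(a,1) for a in ring(W,d,np.array(g),D)])
    for g in [(634,92),(640,10),(646,-68),(653,-152)]: print(n,"sp",[np.round(a,1) for a in spindle(W,d,np.array(g,float))])
go(450,266)
E
```

```text
top 36 [array([423.9, 109.2]), np.int64(80), np.float64(28.1)]
top 46 [array([ 436.1, -233.1]), np.int64(183), np.float64(29.3)]
top 56 [array([449.4, 268.2]), np.int64(291), np.float64(28.7)]
top 66 [array([ 458.6, -102.5]), np.int64(423), np.float64(28.7)]
top sp [array([635. ,  92.7]), np.int64(30), np.float64(0.6)]
top sp [array([641.3,  10.2]), np.int64(30), np.float64(0.4)]
top sp [array([647.5, -68.8]), np.int64(27), np.float64(0.5)]
top sp [array([ 654. , -152.5]), np.int64(31), np.float64(0.6)]
scene 36 [array([423.3, 109.9]), np.int64(104), np.float64(27.8)]
scene 46 [array([ 435. , -231.8]), np.int64(113), np.float64(27.8)]
scene 56 [array([449.8, 269.4]), np.int64(344), np.float64(28.0)]
scene 66 [array([ 458.5, -101.3]), np.int64(261), np.float64(28.0)]
scene sp [array([635.9,  92.7]), np.int64(57), np.float64(1.1)]
scene sp [array([642.3,   9.6]), np.int64(51), np.float64(1.1)]
scene sp [array([647.5, -68.9]), np.int64(47), np.float64(1.2)]
scene sp [array([ 654.5, -152.6]), np.int64(44), np.float64(1.2)]
pose [192.8 594.3 404. ] yaw_y 72.02 delta tool cm [-3.460e+01 -2.329e+01  3.000e-02] t 0.1
```

Call:
{"api": "carry_out", "payload": {"steps": [[[0,0,1],6.75,8.78],[[0,0,1],6.75,8.78],[[0,0,1],6.75,8.78],[[0,0,1],6.75,8.78],[[0,0,1],6.75,8.78],[[0,0,1],6.75,8.78],[[0,0,1],6.75,8.78],[[0,0,1],6.75,8.78],[[0,0,1],6.75,8.78],[[0,0,1],6.75,8.78]]}}

```text
time: 0.93
eef_pos: [192.8, 594.3, 303.8]
ee_rot: [0.681, 0.732, -0.0, 0.0]
contact_force: [0.4, -0.3, -0.6]
opening: 1.002
finger_force: 0.0
```

```bash
python3 -c "
from h import *
go(449.6,268.7,300)"
```

```text
pose [192.8 594.3 303.8] yaw_y 4.18 delta tool cm [-34.35  23.23   0.4 ] t 0.93
```

Call:
{"api": "carry_out", "payload": {"steps": [[[-3.43,2.32,0],0,8.78],[[-3.43,2.32,0],0,8.78],[[-3.43,2.32,0],0,8.78],[[-3.43,2.32,0],0,8.78],[[-3.43,2.32,0],0,8.78],[[-3.43,2.32,0],0,8.78],[[-3.43,2.32,0],0,8.78],[[-3.43,2.32,0],0,8.78],[[-3.43,2.32,0],0,8.78],[[-3.43,2.32,0],0,8.78]]}}

```text
time: 1.77
eef_pos: [452.0, 269.0, 304.6]
ee_rot: [0.679, 0.734, -0.0, -0.0]
contact_force: [0.5, -0.1, 0.1]
opening: 1.0
finger_force: 0.0
```

```bash
python3 -c "
from h import *
go(449.6,268.7,186)"
```

```text
pose [452.  269.  304.6] yaw_y 4.53 delta tool cm [-1.000e-02 -2.400e-01  1.186e+01] t 1.77
```

Call:
{"api": "carry_out", "payload": {"steps": [[[0,-0.1,2],0,8.78],[[0,-0.1,2.5],0,8.78],[[0,0,2.5],0,8.78],[[0,0,2.5],0,8.78],[[0,0,1.5],0,8.78],[[0,0,0.8],0,8.78],[[0,0,0],0,8.78],[[0,0,0],0,6],[[0,0,0],0,4.5],[[0,0,0],0,4.5]]}}

```text
time: 2.6
eef_pos: [449.6, 271.0, 187.8]
ee_rot: [0.679, 0.734, 0.001, 0.0]
contact_force: [-0.9, 0.2, 0.5]
opening: 0.814
finger_force: 0.0
```

Call:
{"api": "carry_out", "payload": {"steps": [[[0,0,0],0,4.5],[[0,0,0],0,4.5],[[0,0,0],0,4.5]]}}

```text
time: 2.85
eef_pos: [449.5, 270.9, 187.4]
ee_rot: [0.679, 0.735, 0.001, 0.0]
contact_force: [0.0, 0.8, 5.3]
opening: 0.637
finger_force: 30.0
```

Call:
{"api": "carry_out", "payload": {"steps": [[[0,0,-1.5],0,4.5],[[0,0,-3],0,4.5],[[0,0,-3],0,4.5],[[0,0,-2],0,4.5],[[-1.8,1,0],0,4.5],[[-3.4,1.6,0],0,4.5],[[-3.4,1.6,0],0,4.5],[[-3.4,1.6,0],0,4.5],[[-3.4,1.6,0],0,4.5],[[-3.4,1.6,0],0,4.5]]}}

```text
time: 3.68
eef_pos: [554.2, 88.7, 281.9]
ee_rot: [0.679, 0.735, 0.0, 0.0]
contact_force: [0.6, 0.8, 0.1]
opening: 0.637
finger_force: 30.0
```

Call:
{"api": "carry_out", "payload": {"steps": [[[-3.4,1.6,0],0,4.5],[[-3.4,1.6,0],0,4.5],[[-3.4,1.6,0],0,4.5],[[-3.4,1.6,0],0,4.5],[[-2.5,1.4,0],0,4.5],[[0,0,0],0,4.5],[[0,0,0],0,4.5]]}}

```text
time: 4.27
eef_pos: [644.4, -65.4, 281.5]
ee_rot: [0.68, 0.734, 0.0, -0.0]
contact_force: [0.0, 0.4, -0.4]
opening: 0.634
finger_force: 30.0
```

```bash
python3 - <<'E'
from h import *
go(647.5,-66.8,201)
for n in("top","scene"):
    im,d,c=cap(n); cv2.imwrite(f"pics/{n}1.png",cv2.cvtColor(im,cv2.COLOR_RGB2BGR))
    W=world(d,c); m=(d>0)&(np.hypot(W[...,0]-647,W[...,1]+67)<45)&(W[...,2]>80)&(W[...,2]<150);print(n,m.sum(),W[m].mean(0) if m.sum() else 0)
E
```

```text
pose [644.4 -65.4 281.5] yaw_y 4.37 delta tool cm [-0.16  0.3   8.05] t 4.27
top 0 0
scene 436 [636.4673283  -56.20215231 120.05769685]
```

View pics/scene1.png

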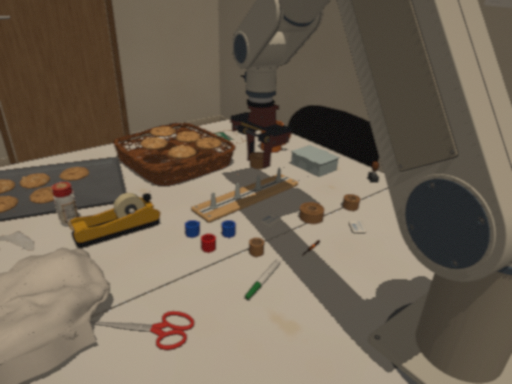

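The scene view shows the large roll held at (257,160) above the board. I'll correct the position and lower it.

Call:
{"api": "carry_out", "payload": {"steps": [[[-0.16,0.3,0],0,4.5],[[0,0,1.5],0,4.5],[[0,0,0.8],0,4.5],[[0,0,0],0,4.5]]}}

```text
time: 4.7
eef_pos: [646.2, -64.2, 256.8]
ee_rot: [0.678, 0.735, -0.001, -0.002]
contact_force: [-0.7, 1.0, -0.6]
opening: 0.636
finger_force: 30.0
```

```bash
python3 - <<'E'
from h import *
go(647.5,-66.8,201)
E
```

```text
pose [646.2 -64.2 256.8] yaw_y 4.6 delta tool cm [-0.27  0.13  5.58] t 4.7
```

Call:
{"api": "carry_out", "payload": {"steps": [[[-0.2,0.1,0],0,4.5],[[0,0,1.2],0,4.5],[[0,0,1.2],0,4.5],[[0,0,0],0,4.5],[[0,0,0],0,4.5]]}}

```text
time: 5.12
eef_pos: [647.9, -67.3, 233.4]
ee_rot: [0.679, 0.734, -0.001, -0.001]
contact_force: [-0.7, -0.0, -0.7]
opening: 0.635
finger_force: 30.0
```

```bash
python3 - <<'E'
from h import *
go(647.5,-66.8,201)
E
```

```text
pose [647.9 -67.3 233.4] yaw_y 4.52 delta tool cm [ 0.05 -0.03  3.24] t 5.12
```

Call:
{"api": "carry_out", "payload": {"steps": [[[0,0,1],0,4.5],[[0,0,1],0,4.5],[[0,0,0.8],0,4.5],[[0,0,0.2],0,4.5],[[0,0,0],0,4.5],[[0,0,0],0,4.5]]}}

```text
time: 5.62
eef_pos: [648.5, -67.3, 204.4]
ee_rot: [0.679, 0.734, -0.0, -0.0]
contact_force: [-0.4, 0.3, -0.8]
opening: 0.633
finger_force: 30.0
```

```bash
python3 - <<'E'
from h import *
go(647.5,-66.8,201)
print(r.observe()["contact_force"])
E
```

```text
pose [648.5 -67.3 204.4] yaw_y 4.52 delta tool cm [ 0.06 -0.09  0.34] t 5.62
[-0.38135291  0.29940088 -0.77984728]
```

Call:
{"api": "carry_out", "payload": {"steps": [[[0,-0.05,0.2],0,4.5],[[0,0,0.1],0,4.5],[[0,0,0],0,4.5],[[0,0,0],0,6.2],[[0,0,0],0,8],[[0,0,0],0,8],[[0,0,0],0,8]]}}

```text
time: 6.2
eef_pos: [648.0, -67.3, 201.9]
ee_rot: [0.679, 0.734, 0.0, 0.0]
contact_force: [0.6, -0.4, -0.5]
opening: 0.887
finger_force: 0.0
```

Call:
{"api": "carry_out", "payload": {"steps": [[[0,0,-1],0,8.5],[[0,0,-2],0,8.5],[[0,0,-3],0,8.5],[[0,0,-3],0,8.78],[[0,0,-1],0,8.78],[[0,0,0],0,8.78]]}}

```text
time: 6.7
eef_pos: [649.1, -67.4, 305.5]
ee_rot: [0.679, 0.734, 0.002, 0.003]
contact_force: [-0.5, 0.0, 0.5]
opening: 1.003
finger_force: 0.0
```

```bash
python3 - <<'E'
from h import *
go(458.5,-102,300)
E
```

```text
pose [649.1 -67.4 305.5] yaw_y 4.52 delta tool cm [ -1.94 -19.27   0.43] t 6.7
```

Call:
{"api": "carry_out", "payload": {"steps": [[[-0.3,-2,0],0,8.78],[[-0.4,-3.7,0],0,8.78],[[-0.4,-3.7,0],0,8.78],[[-0.4,-3.7,0],0,8.78],[[-0.4,-3.7,0],0,8.78],[[0,-2.4,0],0,8.78],[[0,0,0.5],0,8.78],[[0,0,0],0,8.78]]}}

```text
time: 7.37
eef_pos: [456.7, -101.4, 295.4]
ee_rot: [0.679, 0.734, -0.001, -0.001]
contact_force: [-0.3, -0.4, 0.1]
opening: 0.996
finger_force: 0.0
```

```bash
python3 - <<'E'
from h import *
go(458.5,-102,186)
im,d,c=cap("scene"); W=world(d,c); cv2.imwrite("pics/s2.png",cv2.resize(cv2.cvtColor(im,cv2.COLOR_RGB2BGR)[130:270,150:400],None,fx=3,fy=3))
print(ring(W,d,np.array([647.5,-68.8]),56,14))
E
```

```text
pose [ 456.7 -101.4  295.4] yaw_y 4.47 delta tool cm [-0.08  0.21 10.94] t 7.37
(array([649.92484362, -71.23696791]), 148, np.float64(41.917722101939376))
```

View pics/s2.png

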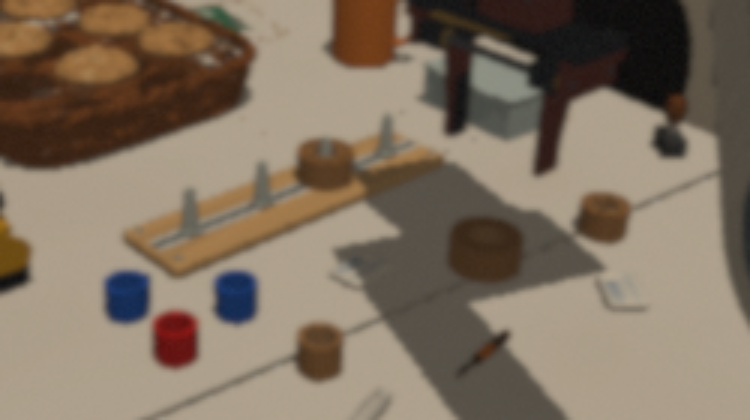

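The large roll is flat on spindle c at (325,163) in the crop, with its top at z≈42. Next is the largest.

Call:
{"api": "carry_out", "payload": {"steps": [[[0,0.2,0],0,8.78],[[0,0,2.5],0,8.78],[[0,0,3],0,8.78],[[0,0,2.5],0,8.78],[[0,0,1.5],0,8.78],[[0,0,1.2],0,8.78],[[0,0,0],0,8.78],[[0,0,0],0,7],[[0,0,0],0,5.5],[[0,0,0],0,5.5]]}}

```text
time: 8.25
eef_pos: [460.8, -101.3, 190.4]
ee_rot: [0.679, 0.735, 0.0, 0.001]
contact_force: [0.6, 0.5, 0.1]
opening: 0.809
finger_force: 0.0
```

Call:
{"api": "carry_out", "payload": {"steps": [[[0,0,0],0,5.5],[[0,0,0],0,5.5]]}}

```text
time: 8.42
eef_pos: [460.5, -101.3, 190.5]
ee_rot: [0.679, 0.734, 0.0, 0.001]
contact_force: [0.9, 0.4, 2.7]
opening: 0.734
finger_force: 29.8
```

```bash
python3 - <<'E'
from h import *
go(458.5,-102,186)
go(654.2,-152.6,285)
E
```

```text
pose [ 460.5 -101.3  190.5] yaw_y 4.52 delta tool cm [-0.06 -0.2   0.45] t 8.42
pose [ 460.5 -101.3  190.5] yaw_y 4.52 delta tool cm [-6.65 18.92 -9.42] t 8.42
```

Call:
{"api": "carry_out", "payload": {"steps": [[[0,0,-1.5],0,5.5],[[0,0,-3],0,5.5],[[0,0,-3],0,5.5],[[0,0,-1.5],0,5.5],[[-1,3,0],0,5.5],[[-1.2,3.5,0],0,5.5],[[-1.2,3.5,0],0,5.5],[[-1.2,3.5,0],0,5.5],[[-1.2,3.5,0],0,5.5],[[-0.8,1.9,0],0,5.5]]}}

```text
time: 9.25
eef_pos: [656.9, -152.9, 280.6]
ee_rot: [0.679, 0.734, 0.001, 0.002]
contact_force: [-0.0, 0.4, -0.6]
opening: 0.742
finger_force: 29.8
```

Call:
{"api": "carry_out", "payload": {"steps": [[[0,0,0],0,5.5],[[0,0,0.5],0,5.5],[[0,0,0],0,5.5]]}}

```text
time: 9.5
eef_pos: [652.3, -151.8, 273.4]
ee_rot: [0.679, 0.734, -0.001, -0.001]
contact_force: [0.1, -0.1, -1.7]
opening: 0.738
finger_force: 29.8
```

```bash
python3 - <<'E'
from h import *
go(654.2,-152,205)
E
```

```text
pose [ 652.3 -151.8  273.4] yaw_y 4.51 delta tool cm [-0.04  0.21  6.84] t 9.5
```

Call:
{"api": "carry_out", "payload": {"steps": [[[0,0.15,0],0,5.5],[[0,0,1.2],0,5.5],[[0,0,1.2],0,5.5],[[0,0,0.6],0,5.5],[[0,0,0],0,5.5],[[0,0,0],0,5.5]]}}

```text
time: 10.0
eef_pos: [654.7, -151.9, 243.6]
ee_rot: [0.679, 0.734, -0.0, -0.001]
contact_force: [0.4, 0.1, -0.2]
opening: 0.736
finger_force: 29.8
```

```bash
python3 - <<'E'
from h import *
go(654.2,-152,205)
E
```

```text
pose [ 654.7 -151.9  243.6] yaw_y 4.52 delta tool cm [-0.01 -0.05  3.86] t 10.0
```

Call:
{"api": "carry_out", "payload": {"steps": [[[0,-0.05,1],0,5.5],[[0,0,1],0,5.5],[[0,0,1],0,5.5],[[0,0,0.6],0,5.5],[[0,0,0.1],0,5.5],[[0,0,0],0,5.5],[[0,0,0],0,5.5]]}}

```text
time: 10.58
eef_pos: [654.8, -152.1, 207.6]
ee_rot: [0.679, 0.734, -0.0, 0.0]
contact_force: [0.5, -1.0, -1.1]
opening: 0.737
finger_force: 29.8
```

Call:
{"api": "carry_out", "payload": {"steps": [[[0,0,0.1],0,5.5],[[0,0,0],0,5.5],[[0,0,0],0,7.2],[[0,0,0],0,8.78],[[0,0,0],0,8.78],[[0,0,0],0,8.78]]}}

```text
time: 11.08
eef_pos: [654.8, -152.1, 207.0]
ee_rot: [0.679, 0.734, 0.0, 0.0]
contact_force: [0.3, 0.4, 0.1]
opening: 0.982
finger_force: 0.0
```

Call:
{"api": "carry_out", "payload": {"steps": [[[0,0,-1],0,8.78],[[0,0,-2],0,8.78],[[0,0,-3],0,8.78],[[0,0,-3],0,8.78],[[0,0,-1],0,8.78],[[0,0,0],0,8.78]]}}

```text
time: 11.58
eef_pos: [655.8, -152.3, 310.7]
ee_rot: [0.679, 0.734, 0.002, 0.003]
contact_force: [0.2, 0.2, 0.6]
opening: 1.0
finger_force: 0.0
```

```bash
python3 - <<'E'
from h import *
go(435.6,-232.5,300)
E
```

```text
pose [ 655.8 -152.3  310.7] yaw_y 4.52 delta tool cm [ -6.26 -22.59   0.94] t 11.58
```

Call:
{"api": "carry_out", "payload": {"steps": [[[-0.8,-2.6,0],0,8.78],[[-1,-3.7,0],0,8.78],[[-1,-3.7,0],0,8.78],[[-1,-3.7,0],0,8.78],[[-1,-3.7,0],0,8.78],[[-1,-3.5,0.5],0,8.78],[[-0.46,-1.6,0.5],0,8.78],[[0,0,0.5],0,8.78],[[0,0,0],0,8.78]]}}

```text
time: 12.33
eef_pos: [434.4, -232.2, 290.2]
ee_rot: [0.679, 0.734, -0.0, -0.001]
contact_force: [0.4, -0.7, 0.4]
opening: 1.0
finger_force: 0.0
```

```bash
python3 - <<'E'
from h import *
go(435.6,-232.5,187)
E
```

```text
pose [ 434.4 -232.2  290.2] yaw_y 4.42 delta tool cm [-0.05  0.14 10.32] t 12.33
```

Call:
{"api": "carry_out", "payload": {"steps": [[[0,0.1,1.5],0,8.78],[[0,0,2.5],0,8.78],[[0,0,2.5],0,8.78],[[0,0,2.2],0,8.78],[[0,0,1.3],0,8.78],[[0,0,0.3],0,8.78],[[0,0,0],0,7],[[0,0,0],0,5],[[0,0,0],0,3.5],[[0,0,0],0,3.5]]}}

```text
time: 13.17
eef_pos: [436.9, -232.2, 189.6]
ee_rot: [0.679, 0.735, 0.0, 0.001]
contact_force: [-0.8, -0.1, -0.6]
opening: 0.743
finger_force: 0.0
```

Call:
{"api": "carry_out", "payload": {"steps": [[[0,0,0],0,3.5],[[0,0,0],0,3.5],[[0,0,0],0,3.5],[[0,0,0],0,3.5]]}}

```text
time: 13.5
eef_pos: [436.4, -232.2, 189.2]
ee_rot: [0.679, 0.734, 0.0, 0.0]
contact_force: [-0.4, 0.9, 5.0]
opening: 0.522
finger_force: 30.0
```

```bash
python3 - <<'E'
from h import *
go(435.6,-232.5,187)
go(641.8,9.9,285)
E
```

```text
pose [ 436.4 -232.2  189.2] yaw_y 4.51 delta tool cm [-0.02 -0.08  0.22] t 13.5
pose [ 436.4 -232.2  189.2] yaw_y 4.51 delta tool cm [22.52 22.39 -9.58] t 13.5
```

Call:
{"api": "carry_out", "payload": {"steps": [[[0,0,-1.5],0,3.5],[[0,0,-3],0,3.5],[[0,0,-3],0,3.5],[[0,0,-1.5],0,3.5],[[2,2,0],0,3.5],[[2.9,2.9,0],0,3.5],[[2.9,2.9,0],0,3.5],[[2.9,2.9,0],0,3.5],[[2.9,2.9,0],0,3.5],[[2.9,2.9,0],0,3.5]]}}

```text
time: 14.33
eef_pos: [588.6, -52.9, 278.7]
ee_rot: [0.679, 0.734, -0.0, -0.0]
contact_force: [0.4, -0.3, -0.7]
opening: 0.52
finger_force: 30.0
```

Call:
{"api": "carry_out", "payload": {"steps": [[[2.9,2.9,0],0,3.5],[[2,2,0],0,3.5],[[1.1,1,0],0,3.5],[[0,0,0.4],0,3.5],[[0,0,0],0,3.5],[[0,0,0],0,3.5]]}}

```text
time: 14.83
eef_pos: [640.6, 8.8, 273.9]
ee_rot: [0.679, 0.734, -0.001, -0.001]
contact_force: [0.2, -0.3, -0.9]
opening: 0.518
finger_force: 30.0
```

```bash
python3 - <<'E'
from h import *
go(641.8,10,204)
E
```

```text
pose [640.6   8.8 273.9] yaw_y 4.48 delta tool cm [0.12 0.15 6.99] t 14.83
```

Call:
{"api": "carry_out", "payload": {"steps": [[[0.1,0.1,0],0,3.5],[[0,0,1.2],0,3.5],[[0,0,1.2],0,3.5],[[0,0,0.6],0,3.5],[[0,0,0],0,3.5],[[0,0,0],0,3.5]]}}

```text
time: 15.33
eef_pos: [642.4, 10.7, 243.6]
ee_rot: [0.679, 0.734, -0.001, -0.001]
contact_force: [-0.5, -0.4, -1.4]
opening: 0.52
finger_force: 30.0
```

```bash
python3 - <<'E'
from h import *
go(641.8,10,204)
E
```

```text
pose [642.4  10.7 243.6] yaw_y 4.5 delta tool cm [-0.06 -0.06  3.96] t 15.33
```

Call:
{"api": "carry_out", "payload": {"steps": [[[-0.05,-0.05,1],0,3.5],[[0,0,1],0,3.5],[[0,0,1],0,3.5],[[0,0,0.7],0,3.5],[[0,0,0.1],0,3.5],[[0,0,0],0,3.5],[[0,0,0],0,3.5]]}}

```text
time: 15.92
eef_pos: [642.4, 10.4, 206.6]
ee_rot: [0.679, 0.734, -0.0, -0.0]
contact_force: [-0.3, -0.1, -0.4]
opening: 0.521
finger_force: 30.0
```

Call:
{"api": "carry_out", "payload": {"steps": [[[0,0,0.1],0,3.5],[[0,0,0],0,3.5],[[0,0,0],0,5.5],[[0,0,0],0,8],[[0,0,0],0,8],[[0,0,0],0,8]]}}

```text
time: 16.42
eef_pos: [642.4, 10.4, 205.9]
ee_rot: [0.679, 0.734, 0.0, 0.0]
contact_force: [-0.1, -0.6, -0.4]
opening: 0.78
finger_force: 0.0
```

Call:
{"api": "carry_out", "payload": {"steps": [[[0,0,-1],0,8.78],[[0,0,-2],0,8.78],[[0,0,-3],0,8.78],[[0,0,-3],0,8.78],[[0,0,-1],0,8.78],[[0,0,0],0,8.78]]}}

```text
time: 16.92
eef_pos: [643.4, 10.4, 309.4]
ee_rot: [0.679, 0.734, 0.002, 0.002]
contact_force: [0.6, -0.7, 1.0]
opening: 0.999
finger_force: 0.0
```

```bash
python3 - <<'E'
from h import *
go(423.7,109.5,300)
E
```

```text
pose [643.4  10.4 309.4] yaw_y 4.52 delta tool cm [ 11.61 -21.13   0.8 ] t 16.92
```

Call:
{"api": "carry_out", "payload": {"steps": [[[1.2,-2.2,0],0,8.78],[[1.9,-3.5,0],0,8.78],[[1.9,-3.5,0],0,8.78],[[1.9,-3.5,0],0,8.78],[[1.9,-3.5,0],0,8.78],[[1.9,-3.3,0.5],0,8.78],[[0.9,-1.55,0.5],0,8.78],[[0,0,0.5],0,8.78],[[0,0,0],0,8.78]]}}

```text
time: 17.67
eef_pos: [422.5, 109.6, 289.4]
ee_rot: [0.678, 0.735, -0.001, -0.001]
contact_force: [1.4, -0.4, -0.0]
opening: 0.996
finger_force: 0.0
```

```bash
python3 - <<'E'
from h import *
go(423.7,109.5,187)
E
```

```text
pose [422.5 109.6 289.4] yaw_y 4.61 delta tool cm [-0.02  0.14 10.24] t 17.67
```

Call:
{"api": "carry_out", "payload": {"steps": [[[0,0.05,1.5],0,8.78],[[0,0,2.5],0,8.78],[[0,0,2.5],0,8.78],[[0,0,2.2],0,8.78],[[0,0,1.3],0,8.78],[[0,0,0.3],0,8.78],[[0,0,0],0,6],[[0,0,0],0,4],[[0,0,0],0,2.5],[[0,0,0],0,2.5]]}}

```text
time: 18.5
eef_pos: [424.5, 109.5, 188.5]
ee_rot: [0.679, 0.734, 0.001, 0.001]
contact_force: [1.1, 0.6, 0.9]
opening: 0.739
finger_force: 0.0
```

Call:
{"api": "carry_out", "payload": {"steps": [[[0,0,0],0,2.5],[[0,0,0],0,2.5],[[0,0,0],0,2.5],[[0,0,0],0,2.5],[[0,0,0],0,2.5]]}}

```text
time: 18.92
eef_pos: [423.9, 109.5, 188.0]
ee_rot: [0.679, 0.734, 0.0, 0.0]
contact_force: [0.1, -0.8, 2.5]
opening: 0.412
finger_force: 30.0
```

```bash
python3 - <<'E'
from h import *
go(423.7,109.5,187)
go(635.4,92.7,285)
E
```

```text
pose [423.9 109.5 188. ] yaw_y 4.53 delta tool cm [-0.   -0.02  0.1 ] t 18.92
pose [423.9 109.5 188. ] yaw_y 4.53 delta tool cm [-3.35 20.95 -9.69] t 18.92
```

Call:
{"api": "carry_out", "payload": {"steps": [[[0,0,-1.5],0,2.5],[[0,0,-3],0,2.5],[[0,0,-3],0,2.5],[[0,0,-1.5],0,2.5],[[-0.4,2.5,0],0,2.5],[[-0.6,3.7,0],0,2.5],[[-0.6,3.7,0],0,2.5],[[-0.6,3.7,0],0,2.5],[[-0.6,3.7,0],0,2.5],[[-0.5,2.5,0],0,2.5]]}}

```text
time: 19.75
eef_pos: [626.7, 91.9, 277.9]
ee_rot: [0.679, 0.734, 0.001, 0.001]
contact_force: [0.2, 0.6, 0.1]
opening: 0.414
finger_force: 30.0
```

Call:
{"api": "carry_out", "payload": {"steps": [[[0,1.2,0],0,2.5],[[0,0,0.4],0,2.5],[[0,0,0],0,2.5],[[0,0,0],0,2.5]]}}

```text
time: 20.08
eef_pos: [634.3, 93.1, 272.7]
ee_rot: [0.679, 0.735, -0.001, -0.001]
contact_force: [-0.3, -0.7, -0.2]
opening: 0.414
finger_force: 30.0
```

```bash
python3 - <<'E'
from h import *
go(635.4,92.7,203)
E
```

```text
pose [634.3  93.1 272.7] yaw_y 4.54 delta tool cm [-0.05  0.13  6.97] t 20.08
```

Call:
{"api": "carry_out", "payload": {"steps": [[[0,0.05,0],0,2.5],[[0,0,1.2],0,2.5],[[0,0,1.2],0,2.5],[[0,0,0.6],0,2.5],[[0,0,0],0,2.5],[[0,0,0],0,2.5]]}}

```text
time: 20.58
eef_pos: [635.9, 93.1, 242.7]
ee_rot: [0.679, 0.734, -0.001, -0.001]
contact_force: [-0.3, 0.4, -0.4]
opening: 0.413
finger_force: 30.0
```

```bash
python3 - <<'E'
from h import *
go(635.4,92.7,203)
E
```

```text
pose [635.9  93.1 242.7] yaw_y 4.52 delta tool cm [-0.04 -0.04  3.97] t 20.58
```

Call:
{"api": "carry_out", "payload": {"steps": [[[-0.05,-0.05,1],0,2.5],[[0,0,1],0,2.5],[[0,0,1],0,2.5],[[0,0,0.7],0,2.5],[[0,0,0.1],0,2.5],[[0,0,0],0,2.5],[[0,0,0],0,2.5]]}}

```text
time: 21.17
eef_pos: [635.9, 92.6, 205.6]
ee_rot: [0.679, 0.734, -0.0, -0.0]
contact_force: [0.2, -0.7, -0.0]
opening: 0.411
finger_force: 30.0
```

Call:
{"api": "carry_out", "payload": {"steps": [[[0,0,0.1],0,2.5],[[0,0,0],0,2.5],[[0,0,0],0,4.5],[[0,0,0],0,7],[[0,0,0],0,7],[[0,0,0],0,7]]}}

```text
time: 21.67
eef_pos: [635.9, 92.6, 204.9]
ee_rot: [0.679, 0.734, 0.0, 0.0]
contact_force: [0.0, 0.1, 0.8]
opening: 0.674
finger_force: 0.0
```

Call:
{"api": "carry_out", "payload": {"steps": [[[0,0,-1],0,8],[[0,0,-2],0,8],[[0,0,-3],0,8.78],[[0,0,-3],0,8.78],[[0,-3,-1],0,8.78],[[0,-3.9,0],0,8.78],[[0,-3.9,0],0,8.78],[[0,-3.9,0],0,8.78],[[0,-3.9,0],0,8.78],[[0,-2,0],0,8.78]]}}

```text
time: 22.5
eef_pos: [426.0, 75.9, 304.9]
ee_rot: [0.679, 0.734, -0.001, -0.001]
contact_force: [-0.2, 0.7, -0.3]
opening: 1.003
finger_force: 0.0
```

Call:
{"api": "carry_out", "payload": {"steps": [[[2,0,0],0,8.78],[[3.9,0,0],0,8.78],[[3.9,0,0],0,8.78],[[3.9,0,0],0,8.78],[[3.9,0,0],0,8.78],[[2,0,0],0,8.78],[[0,0,0],0,8.78],[[0,0,0],0,8.78]]}}

```text
time: 23.17
eef_pos: [414.7, 272.5, 305.1]
ee_rot: [0.678, 0.735, 0.0, 0.0]
contact_force: [-0.0, -0.1, -0.1]
opening: 0.999
finger_force: 0.0
```

```bash
python3 - <<'E'
from h import *
S=[(635.4,92.7,36),(641.8,9.9,46),(647.5,-68.8,56),(654.2,-152.6,66)]
for n in("top","scene"):
    im,d,c=cap(n); W=world(d,c)
    b=cv2.cvtColor(im,cv2.COLOR_RGB2BGR); b=b[110:200,190:350] if n=="top" else b[140:260,150:350]
    cv2.imwrite(f"pics/{n}9.png",cv2.resize(b,None,fx=4,fy=4))
    for x,y,D in S:
        p,k,z=ring(W,d,np.array([x,y]),D,14); print(n,D,p.round(1),(p-[x,y]).round(1),k,z.round(1))
print(r.observe()["eef_pos"])
E
```

```text
top 36 [636.8  93.8] [1.4 1.1] 90 42.2
top 46 [644.   10.2] [2.2 0.3] 184 43.1
top 56 [649.2 -70.8] [ 1.7 -2. ] 312 42.6
top 66 [ 656.1 -155. ] [ 1.9 -2.4] 436 42.8h.py:20: RuntimeWarning: Mean of empty slice.
  s=least_squares(f,w[:,:2].mean(0)); return s.x,len(w),np.median(w[:,2])
  ret = um.true_divide(
Traceback (most recent call last):
  File "h.py", line 20, in ring
    s=least_squares(f,w[:,:2].mean(0)); return s.x,len(w),np.median(w[:,2])
ValueError: Initial guess is outside of provided bounds
```

View pics/top9.png

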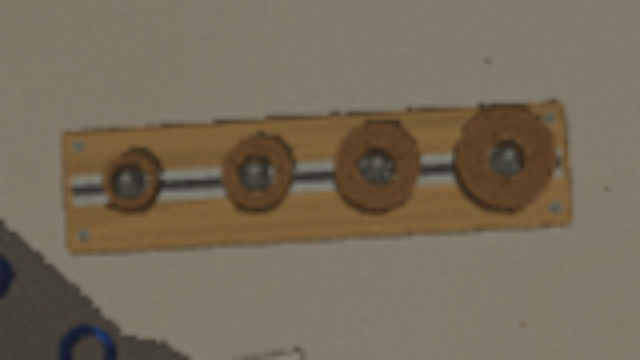

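View pics/scene9.png

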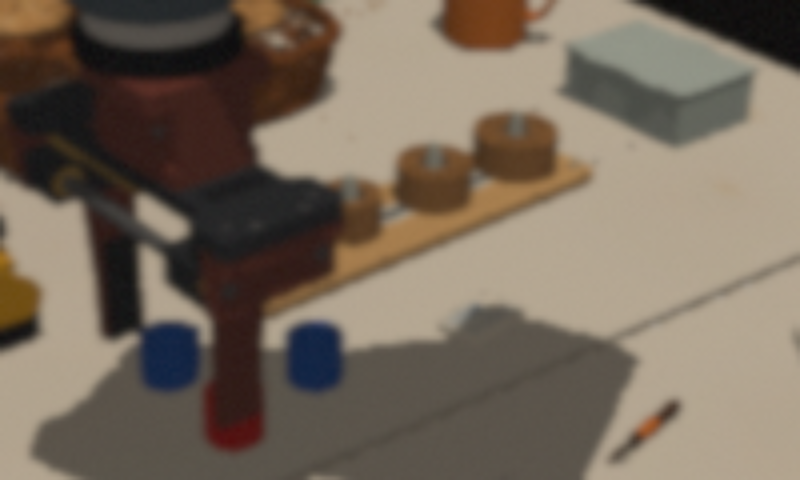

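All four rolls lie flat in the right order: in the top crop they run smallest (130,180), small (258,172), large (377,166), largest (507,158). Their tops are at about 43 mm, they are centred within about 3 mm, and the gripper is clear of everything.

```bash
python3 -c "
from workcell import r
print(r.sign_off())"
```

```text
the job is handed in; nothing more can be done
None
```

The four rolls are on the spindles in order, with the smallest on spindle_a next to the cutter and the largest on spindle_d; the top camera showed them flat and centred within about 3 mm, and I handed the job in at about 23 s (the sign-off returned no verdict).

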